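# Close the loaded pitch warmer and hold its stuck lid ajar

## Robot

A 7-joint arm with a two-finger parallel gripper is mounted at the origin on the work surface. World frame = base frame: x ahead of the robot, y to its left, z up, the work surface at z = 0. Lengths are in m, angles in degrees, forces in N, time in s.
With the tool pointing down it reaches from about 0.425 to 0.875 m from the base axis. Payload 4.7 kg.
Tool frame: the origin (TCP) lies between the finger pads; the fingertips stand 14 mm ahead of it and the grasp point (between the pads) lies 5 mm behind it (env.tip_reach is the distance from the TCP to the fingertips, in m); z points along the fingers, y is the direction in which the jaws open and shut (so a half turn about z gives the same grasp; the last joint's range is limited). The gripper opens to 87 mm and grips with 3 to 60 N. Pads are 19 mm wide; open, the fingers measure 117 mm over their backs; the gripper's body (75 mm by 190 mm) begins 51 mm behind the grasp point.
Start: joints at [65.724, 18.392, -4.016, 83.108, 1.295, 78.541, -3.26], TCP at [0.276, -0.589, 0.212] pointing down, gripper open.
Joint ranges: [-163.93, 163.93], [-17.29, 119.83], [-79.2, 71.16], [3.27, 140.29], [-89.18, 269.18], [5.43, 117.66], [-154.24, 154.24]. Speed limits (degrees/s): [147.25, 147.25, 180, 180, 180, 180, 180].

## Interface

Orientations are given as [roll, pitch, yaw] about the fixed x, y, z axes, in that order (R = Rz(yaw) Ry(pitch) Rx(roll)).
In Python, from cell import env gives the robot as it stands. The module is installed in compiled form; this text tells all that it offers.
- The arm moves only by the shell command python3 -m pendant 'ROWS' [FORCE]. ROWS is JSON, a list of rows, each an object of numbers: "rx", "ry", "rz": the turn, a rotation vector about the tool's x, y, z in degrees; "tx", "ty", "tz": the shift along the tool's x, y, z in mm; "jaw": the finger opening in mm, from 0 to 87. In form: [{"rx": .., "ry": .., "rz": .., "tx": .., "ty": .., "tz": .., "jaw": ..}, ...]. A call has 1 to 20 rows; each row shifts and turns the commanded pose from where the row before left it, along the tool's axes as they then stand; what a row does not reach is not made up. A row lasts 1/12 s, in which the tool goes at most 41.7 mm and 7.16 degrees, less where a joint would pass 70% of its speed; a pose out of reach is approached as far as the arm can. A call with a gripper value outside its range is refused whole. The fingers move at their own pace and stop on an object; FORCE is the grip in N (left out, the last holds). Time passes only in rows, so rows that do not move let the fingers close. It gives the time, the measured TCP pose, the force and the opening at its end, in the units of the state.
- env.get_obs(): the state, without advancing time (a new reading comes with each control period).
- env.read_camera(name): name is "scene" or "top" or "wrist"; returns a dict with "img" (480x640x3 uint8, red, green, blue), "range_z" (480x640 float32, m along the optical axis (not along the pixel's ray), 0 where there is no reading), "vertical_fov" (degrees; the focal length in pixels is half the picture's height over the tangent of half this angle, whatever the lens; pixels are square), "cx", "cy" (the principal point, pixels), "world_to_cam" (4x4, takes a point from world to camera coordinates). Camera axes: x right, y up, looking along -z (the intrinsics and any distortion apply to the point x, -y, -z); pixel columns grow to the right and rows downward; lengths in m; the calibration is good to about 2 mm. A picture is of the moment at which its call begins.
- env.sign_off(): hands the job in, once; it reports no verdict.
The state is a dict: "time_s": time; "qpos": joint angles; "joint_velocities": joint speeds; "effort": joint torques, N m; "tool_pos": TCP position; "tool_rot": TCP orientation; "force": force on the tool from outside, world axes, zero at the start; "wrist_torque": the same for the moment, N m; "grip_width": finger opening in m.
Only numpy, scipy, OpenCV 4.12 (cv2) and the standard library are available. Lean on these libraries where they do the work, as an engineer would, in place of code of your own. Each camera call takes 0.05 s, during which the arm holds its last target.

## Task

The pitch warmer's drawer has been loaded: first push the drawer fully home. Then take the handle of the lid on top, break the lid free of the old pitch that glues it down without letting it fly wide open, and finish while holding it still by the handle with its front edge raised about 30 mm, so that the box can air. Leave the beaker, jar, hammer and punch that lie around the warmer where they are.

Things in the scene. Friction and masses are not known exactly. Their poses are not given: they have to be found in the camera images.
- warmer: pitch warmer, a fixed grey sheet-metal box 200 mm deep (its x), 240 mm wide (its y), 130 mm high, with a drawer in its front and a flat lid on top, hinged along its back top edge (100 mm behind the centre, 130 mm above the table); the front faces its -x. Origin under its centre, z up; it stands on the table turned by up to 0.25 rad
- drawer (a joint): how far the loaded drawer stands out of the warmer's front, along the warmer's -x, in m: 0 fully home, at most 0.10. It slides with some 2 N of friction and stays where it is left
- drawer_pull (a point): middle of the drawer's round wooden pull bar: 14 mm thick, 110 mm long along the warmer's y, 70 mm above the table, axis 45 mm in front of the drawer's face (and so 153 mm in front of the warmer's centre when home), on two 10 mm posts 45 mm either side of the middle. The face is 85 mm tall. Site axes are those of the warmer
- lid (a joint): lid's opening angle in rad: 0 shut, grows as its front edge (over the drawer) rises; 0.15 lifts that edge 30 mm; stop at 0.45. Old pitch glues it down: lifting at the handle takes some 13 to 20 N in all to break it free, the peak coming in the first 4 mm; past 9 mm (0.055 rad) the pitch has let go and only the lid's weight (0.4 to 0.7 kg) and a little drag are left. Let go, it falls shut
- lid_grip (a point): middle of the lid's round wooden handle bar: 14 mm thick, 120 mm long along the warmer's y, on two 10 mm posts 48 mm either side of the middle. With the lid shut its axis is 165 mm in front of the hinge line (65 mm in front of the warmer's centre), 184 mm above the table and 43 mm above the lid's top face. The lid is an aluminium plate 206 mm (front to back) x 250 mm, top face 141 mm above the table. Site axes are those of the lid
- punch_cup: bystander: copper beaker 72 mm wide, 90 mm tall, holding steel punches that reach 150 mm; origin under its centre; leave it alone
- jar: bystander: amber jar 64 mm wide, 85 mm tall with a steel cap; origin under its centre; leave it alone
- hammer: bystander: chasing hammer about 240 mm long lying flat; origin under its middle; leave it alone
- punch: bystander: square steel punch 132 mm long, 8 mm thick, lying flat; origin under its middle; leave it alone

How it is judged:
By the outcome, as a careful person would: the job done as asked, in the order asked, and still so for the second after the job is handed in, while the arm keeps its last pose, push and grip.
It also fails if it takes over 51 s, if anything falls off the work surface, if the arm or the gripper's body presses on something with over 40 N, if the wrist force passes 120 N, or if a joint passes its speed limit or range.

## Working session

There is one attempt and no reset: what is moved stays moved. The work goes in short steps, Python scripts to look and compute and a shell command to move; the robot and the scene stay as the last step left them, time stands still between calls to the robot, and variables do not carry over. Pictures are saved under pics/ and viewed, and the job is handed in when it is done.

```bash
mkdir -p pics; ls
python3 - <<'E'
from cell import env
import cv2
o=env.get_obs()
for k,v in o.items(): print(k,v)
print(env.tip_reach)
for n in ("scene","top","wrist"):
    c=env.read_camera(n)
    cv2.imwrite(f"pics/{n}0.png",c["img"][:,:,::-1])
    print(n,c["vertical_fov"],c["cx"],c["cy"],[k for k in c]);print(c["world_to_cam"].round(4).tolist())
    import numpy as np
    np.savez(f"{n}0.npz",**c)
E
```

```text
pics
time_s 0.0
qpos [65.72473151 18.43974241 -4.0133532  83.17645807  1.29532897 78.54118157
 -3.25921272]
joint_velocities [-0.06914511  0.03254325  0.04894848 -0.03279424  0.07746847 -0.03101345
  0.05576046]
effort [ 1.48043564e-04 -4.91282880e+01 -4.03704699e-01 -3.12534606e+01
 -6.39087427e-02  4.35312814e-02  2.01410489e-04]
tool_pos [ 0.27523441 -0.58819887  0.21043988]
tool_rot [-1.79887873e+02  6.86665808e-03  2.50838452e+01]
force [ 0.92333902 -0.11856457  0.25985403]
wrist_torque [-0.02925115 -0.01436951 -0.0156096 ]
grip_width 0.08712366778106082
0.014
scene 44.68310498464489 317.9854468012329 225.94703989200664 ['img', 'range_z', 'vertical_fov', 'cx', 'cy', 'world_to_cam']
[[0.2858, 0.9583, 0.0037, -0.1879], [-0.9136, 0.2713, 0.3028, 0.5377], [0.2891, -0.0899, 0.9531, -1.2586], [0.0, 0.0, 0.0, 1.0]]
top 44.6822243155391 324.81275638476683 238.12196449384675 ['img', 'range_z', 'vertical_fov', 'cx', 'cy', 'world_to_cam']
[[0.0031, -0.9998, -0.0204, 0.0305], [0.9945, 0.0009, 0.1051, -0.6353], [-0.105, -0.0206, 0.9943, -1.0687], [0.0, 0.0, 0.0, 1.0]]
wrist 61.36340199461384 324.476657172538 246.15848703578703 ['img', 'range_z', 'vertical_fov', 'cx', 'cy', 'world_to_cam']
[[0.4241, -0.9056, -0.0019, -0.6495], [0.8681, 0.4071, -0.2839, 0.035], [0.2579, 0.1187, 0.9589, -0.392], [0.0, 0.0, 0.0, 1.0]]
```

View pics/scene0.png

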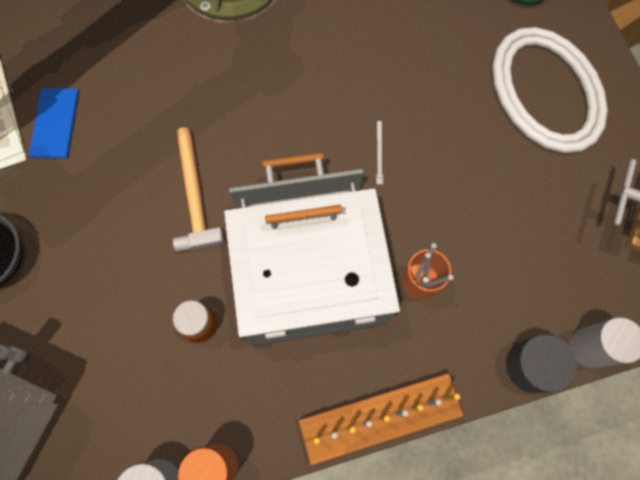

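View pics/top0.png

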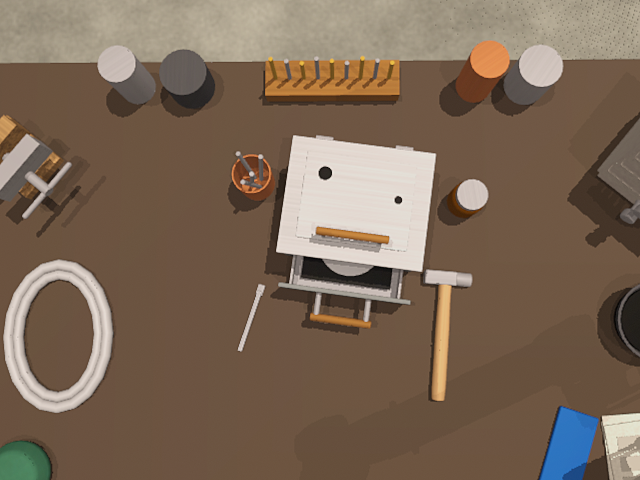

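View pics/wrist0.png

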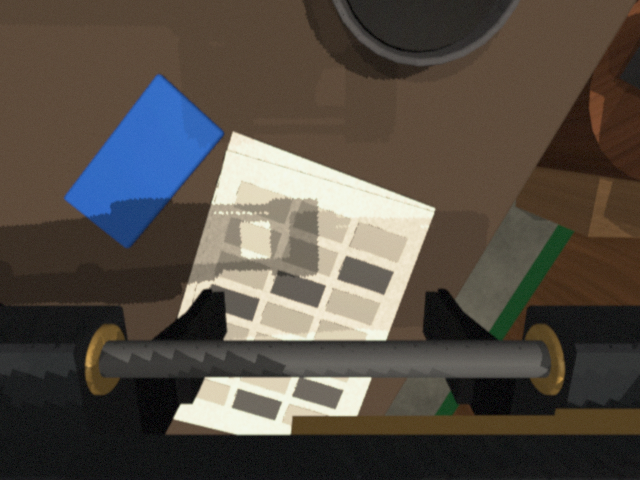

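The top view shows the lid handle at about (352,236) and the drawer pull at (340,321), with the drawer open. The jar is at (470,195), the beaker at (252,178), the hammer at (443,330) and the punch at (252,318).

```bash
cat > h.py <<'E'
import numpy as np,cv2
def load(n): 
    d=np.load(f"{n}.npz"); return {k:d[k] for k in d.files}
def ray(c,u,v):
    f=240/np.tan(np.radians(float(c["vertical_fov"]))/2)
    W=c["world_to_cam"];R=W[:3,:3];t=W[:3,3]
    d=R.T@np.array([(u-c["cx"])/f,-(v-c["cy"])/f,-1]); return -R.T@t,d
def onz(c,u,v,z):
    o,d=ray(c,u,v);return o+d*(z-o[2])/d[2]
def pt(c,u,v):
    o,d=ray(c,u,v);return o+d*float(c["range_z"][int(round(v)),int(round(u))])
def bars(c,box):
    h=cv2.cvtColor(c["img"],cv2.COLOR_RGB2HSV)
    m=cv2.inRange(h,(5,130,60),(20,255,255));x0,y0,x1,y1=box
    k=np.zeros_like(m);k[y0:y1,x0:x1]=m[y0:y1,x0:x1]
    cs,_=cv2.findContours(k,cv2.RETR_EXTERNAL,cv2.CHAIN_APPROX_NONE)
    return [cv2.minAreaRect(q) for q in cs if cv2.contourArea(q)>120]
def ends(r):
    b=cv2.boxPoints(r);
    a=[(b[i]+b[(i+1)%4])/2 for i in range(4)]
    if np.linalg.norm(a[0]-a[2])<np.linalg.norm(a[1]-a[3]): a=[a[1],a[3]]
    else: a=[a[0],a[2]]
    return a
E
python3 - <<'E'
from h import *
for n,b in (("top0",(295,220,410,335)),("scene0",(250,145,355,230))):
    c=load(n)
    for r in bars(c,b):
        e=ends(r)
        print(n,r)
        for z in (0.07,0.184):
            p=[onz(c,*q,z) for q in e]
            m=onz(c,*r[0],z); d=p[1]-p[0]
            print("  z",z,m.round(4),"len",np.linalg.norm(d).round(4),"yaw-90",(np.degrees(np.arctan2(d[1],d[0]))%180-90).round(2))
        print("  depth pt",pt(c,*r[0]).round(4))
c=load("top0")
for nm,u,v in (("hamhead",447,279),("hamend",439,398),("hammid",443,330),("jar",470,192),("cup",252,178),("punchtop",261,288),("punchbot",240,349)):
    print(nm,pt(c,u,v).round(3))
E
```

```text
top0 ((340.04998779296875, 320.14996337890625), (62.08397674560547, 8.485280990600586), 8.130102157592773)
  z 0.07 [0.4831 0.0031 0.07  ] len 0.1115 yaw-90 -7.85
  z 0.184 [0.487  0.0038 0.184 ] len 0.0995 yaw-90 -7.85
  depth pt [0.4833 0.0032 0.0763]
top0 ((352.08026123046875, 234.88076782226562), (72.81668090820312, 7.713242530822754), 7.386044025421143)
  z 0.07 [ 0.6374 -0.0187  0.07  ] len 0.1327 yaw-90 -7.39
  z 0.184 [ 0.6247 -0.0158  0.184 ] len 0.1185 yaw-90 -7.39
  depth pt [ 0.6238 -0.0156  0.1918]
scene0 ((303.34600830078125, 213.97311401367188), (7.466469764709473, 75.95030975341797), 81.46923065185547)
  z 0.07 [ 0.587 -0.006  0.07 ] len 0.1329 yaw-90 -7.52
  z 0.184 [ 0.6249 -0.0146  0.184 ] len 0.1172 yaw-90 -7.52
  depth pt [ 0.626  -0.0149  0.1873]
scene0 ((292.57000732421875, 160.01319885253906), (9.638075828552246, 62.197113037109375), 82.23483276367188)
  z 0.07 [0.4828 0.004  0.07  ] len 0.1121 yaw-90 -8.06
  z 0.184 [ 0.533  -0.0058  0.184 ] len 0.0989 yaw-90 -8.06
  depth pt [0.4844 0.0037 0.0736]
hamhead [ 0.559 -0.198  0.028]
hamend [ 0.34  -0.18   0.022]
hammid [ 0.464 -0.189  0.026]
jar [ 0.714 -0.231  0.086]
cup [0.732 0.158 0.122]
punchtop [0.542 0.155 0.002]
punchbot [0.426 0.192 0.01 ]
```

Both views agree to within 1 mm: warmer yaw is about -7.6°, and the bar spacing of 143 mm puts the drawer 55 mm out. Next I'll check which side the wrist camera is on and the obstacle heights along the path.

```bash
cat >> h.py <<'E'
from scipy.spatial.transform import Rotation as Ro
def need(o,tp,tyaw,extra=None):
    R=Ro.from_euler("xyz",o["tool_rot"],degrees=True)
    T=Ro.from_euler("xyz",[180,0,tyaw],degrees=True)
    if extra is not None: T=T*Ro.from_rotvec(extra,degrees=True)
    print("shift in present tool axes mm",(R.inv().apply(np.array(tp)-o["tool_pos"])*1000).round(1),"rotvec",(R.inv()*T).as_rotvec(degrees=True).round(2), "shift in target axes",(T.inv().apply(np.array(tp)-o["tool_pos"])*1000).round(1))
def st():
    from cell import env
    o=env.get_obs();print("t",round(o["time_s"],2),"pos",o["tool_pos"].round(4),"rot",o["tool_rot"].round(2),"F",o["force"].round(1),"w",round(o["grip_width"],4),"q",o["qpos"].round(1));return o
E
python3 - <<'E'
from h import *
o=st()
w=load("wrist0")["world_to_cam"];p=-w[:3,:3].T@w[:3,3]
R=Ro.from_euler("xyz",o["tool_rot"],degrees=True)
print("cam in tool",R.inv().apply(p-o["tool_pos"]).round(3))
c=load("top0");f=240/np.tan(np.radians(44.68)/2)
vs,us=np.mgrid[0:480:4,0:640:4]
P=np.array([pt(c,u,v) for u,v in zip(us.ravel(),vs.ravel())])
for x in np.arange(.2,.8,.1):
    print(x.round(2),[ (round(y,1),P[(abs(P[:,0]-x)<.05)&(abs(P[:,1]-y)<.05)][:,2].max().round(2)) for y in np.arange(-.7,.3,.1) if ((abs(P[:,0]-x)<.05)&(abs(P[:,1]-y)<.05)).any()])
need(o,[0.443,0.0088,0.25],-7.6); need(o,[0.443,0.0088,0.25],172.4)
E
```

```text
t 0.15 pos [ 0.2754 -0.5883  0.2107] rot [-179.91    0.     25.09] F [-0.  -0.4  0.3] w 0.087 q [65.7 18.4 -4.  83.2  1.3 78.5 -3.3]
cam in tool [ 0.078  0.    -0.174]
0.2 [(np.float64(-0.5), np.float64(0.02)), (np.float64(-0.4), np.float64(0.01)), (np.float64(-0.3), np.float64(0.01)), (np.float64(-0.2), np.float64(0.01)), (np.float64(-0.1), np.float64(0.01)), (np.float64(-0.0), np.float64(0.0)), (np.float64(0.1), np.float64(0.0)), (np.float64(0.2), np.float64(0.01))]
0.3 [(np.float64(-0.6), np.float64(0.0)), (np.float64(-0.5), np.float64(0.01)), (np.float64(-0.4), np.float64(0.01)), (np.float64(-0.3), np.float64(0.0)), (np.float64(-0.2), np.float64(0.02)), (np.float64(-0.1), np.float64(0.01)), (np.float64(-0.0), np.float64(0.01)), (np.float64(0.1), np.float64(0.01)), (np.float64(0.2), np.float64(0.0))]
0.4 [(np.float64(-0.6), np.float64(0.0)), (np.float64(-0.5), np.float64(0.06)), (np.float64(-0.4), np.float64(0.01)), (np.float64(-0.3), np.float64(0.01)), (np.float64(-0.2), np.float64(0.03)), (np.float64(-0.1), np.float64(0.01)), (np.float64(-0.0), np.float64(0.01)), (np.float64(0.1
[... 974 characters left out ...]
)), (np.float64(0.1), np.float64(0.15)), (np.float64(0.2), np.float64(0.15))]
0.8 [(np.float64(-0.6), np.float64(0.04)), (np.float64(-0.5), np.float64(0.16)), (np.float64(-0.4), np.float64(0.01)), (np.float64(-0.3), np.float64(0.01)), (np.float64(-0.2), np.float64(0.14)), (np.float64(-0.1), np.float64(0.15)), (np.float64(-0.0), np.float64(0.15)), (np.float64(0.1), np.float64(0.15)), (np.float64(0.2), np.float64(0.13))]
shift in present tool axes mm [ 405.  -469.7  -38.6] rotvec [-8.000e-02  3.000e-02  3.269e+01] shift in target axes [  87.2 -614.   -39.3]
shift in present tool axes mm [ 405.  -469.7  -38.6] rotvec [-4.0000e-02 -1.1000e-01 -1.4731e+02] shift in target axes [-87.2 614.  -39.3]
```

```bash
python3 -m pendant '[{"tx":24,"ty":-20.2,"tz":-2,"jaw":0},{"tx":24,"ty":-20.2,"tz":-2,"jaw":0},{"tx":24,"ty":-20.2,"tz":-2,"jaw":0},{"tx":24,"ty":-20.2,"tz":-2,"jaw":0},{"tx":24,"ty":-20.2,"tz":-2,"jaw":0},{"tx":24,"ty":-20.2,"tz":-2,"jaw":0},{"tx":24,"ty":-20.2,"tz":-2,"jaw":0},{"tx":24,"ty":-20.2,"tz":-2,"jaw":0},{"tx":24,"ty":-20.2,"tz":-2,"jaw":0},{"tx":24,"ty":-20.2,"tz":-2,"jaw":0},{"tx":16.5,"ty":-26.8,"tz":-2,"jaw":0},{"tx":16.5,"ty":-26.8,"tz":-2,"jaw":0},{"tx":16.5,"ty":-26.8,"tz":-2,"jaw":0},{"tx":16.5,"ty":-26.8,"tz":-2,"jaw":0},{"tx":16.5,"ty":-26.8,"tz":-2,"jaw":0},{"tx":16.5,"ty":-26.8,"tz":-2,"jaw":0},{"tx":16.5,"ty":-26.8,"tz":-2,"jaw":0},{"tx":16.5,"ty":-26.8,"tz":-2,"jaw":0},{"tx":16.5,"ty":-26.8,"tz":-2,"jaw":0},{"tx":16.5,"ty":-26.8,"tz":-2,"jaw":0}]' 20
python3 -c "
from h import *
o=st();need(o,[0.443,0.0088,0.25],172.4)"
```

```text
t 0.15 pos [ 0.2754 -0.5883  0.2107] rot [-179.91    0.     25.09] F [-0.  -0.4  0.3] w 0.087 q [65.7 18.4 -4.  83.2  1.3 78.5 -3.3]
shift in present tool axes mm [ 405.  -469.7  -38.6] rotvec [-4.0000e-02 -1.1000e-01 -1.4731e+02] shift in target axes [-87.2 614.  -39.3]invalid input at $[0]: expected keys rx, ry, rz, tx, ty, tz, jaw
```

```bash
python3 -m pendant '[{"rz":-7,"jaw":0},{"rz":-7,"jaw":0},{"rz":-7,"jaw":0},{"rz":-7,"jaw":0},{"rz":-7,"jaw":0},{"rz":-7,"jaw":0},{"rz":-7,"jaw":0},{"rz":-7,"jaw":0},{"rz":-7,"jaw":0},{"rz":-7,"jaw":0},{"rz":-7,"jaw":0},{"rz":-7,"jaw":0},{"rz":-7,"jaw":0},{"rz":-7,"jaw":0},{"rz":-7,"jaw":0},{"rz":-7,"jaw":0},{"rz":-7,"jaw":0},{"rz":-7,"jaw":0},{"rz":-7,"jaw":0},{"rz":-7,"jaw":0}]'
python3 -c "
from h import *
o=st();need(o,[0.443,0.0088,0.068],172.4)"
```

```text
t 0.15 pos [ 0.2754 -0.5883  0.2107] rot [-179.91    0.     25.09] F [-0.  -0.4  0.3] w 0.087 q [65.7 18.4 -4.  83.2  1.3 78.5 -3.3]
shift in present tool axes mm [ 405.  -469.5  143.4] rotvec [-4.0000e-02 -1.1000e-01 -1.4731e+02] shift in target axes [-87.2 614.  142.7]invalid input at $[0]: expected keys rx, ry, rz, tx, ty, tz, jaw
```

```bash
python3 -m pendant '[{"rx":0,"ry":0,"rz":0,"tx":24,"ty":-20.2,"tz":-2,"jaw":0},{"rx":0,"ry":0,"rz":0,"tx":24,"ty":-20.2,"tz":-2,"jaw":0},{"rx":0,"ry":0,"rz":0,"tx":24,"ty":-20.2,"tz":-2,"jaw":0},{"rx":0,"ry":0,"rz":0,"tx":24,"ty":-20.2,"tz":-2,"jaw":0},{"rx":0,"ry":0,"rz":0,"tx":24,"ty":-20.2,"tz":-2,"jaw":0},{"rx":0,"ry":0,"rz":0,"tx":24,"ty":-20.2,"tz":-2,"jaw":0},{"rx":0,"ry":0,"rz":0,"tx":24,"ty":-20.2,"tz":-2,"jaw":0},{"rx":0,"ry":0,"rz":0,"tx":24,"ty":-20.2,"tz":-2,"jaw":0},{"rx":0,"ry":0,"rz":0,"tx":24,"ty":-20.2,"tz":-2,"jaw":0},{"rx":0,"ry":0,"rz":0,"tx":24,"ty":-20.2,"tz":-2,"jaw":0},{"rx":0,"ry":0,"rz":0,"tx":16.5,"ty":-26.8,"tz":-2,"jaw":0},{"rx":0,"ry":0,"rz":0,"tx":16.5,"ty":-26.8,"tz":-2,"jaw":0},{"rx":0,"ry":0,"rz":0,"tx":16.5,"ty":-26.8,"tz":-2,"jaw":0},{"rx":0,"ry":0,"rz":0,"tx":16.5,"ty":-26.8,"tz":-2,"jaw":0},{"rx":0,"ry":0,"rz":0,"tx":16.5,"ty":-26.8,"tz":-2,"jaw":0},{"rx":0,"ry":0,"rz":0,"tx":16.5,"ty":-26.8,"tz":-2,"jaw":0},{"rx":0,"ry":0,"rz":0,"tx":16.5,"ty":-26.8,"tz":-2,"jaw":0},{"rx":0,"ry":0,"rz":0,"tx":16.5,"ty":-26.8,"tz":-2,"jaw":0},{"rx":0,"ry":0,"rz":0,"tx":16.5,"ty":-26.8,"tz":-2,"jaw":0},{"rx":0,"ry":0,"rz":0,"tx":16.5,"ty":-26.8,"tz":-2,"jaw":0}]' 20
python3 -c "
from h import *
o=st();need(o,[0.443,0.0088,0.25],172.4)"
```

```text
time_s: 1.82
tool_pos: [0.4428, 0.0102, 0.2515]
tool_rot: [180.0, 0.0, 25.1]
force: [1.3, -0.3, 0.5]
grip_width: 0.0004
t 1.82 pos [0.4428 0.0102 0.2515] rot [1.7997e+02 1.0000e-02 2.5080e+01] F [ 1.3 -0.3  0.5] w 0.0004 q [ 35.1  -8.2 -35.6 105.9  -4.8  80.8 -64.4]
shift in present tool axes mm [-0.4  1.4  1.5] rotvec [-0.0000e+00  4.0000e-02 -1.4732e+02] shift in target axes [-0.4 -1.4  1.5]
```

```bash
python3 -m pendant '[{"rx":0,"ry":0,"rz":-7,"tx":0,"ty":0,"tz":0,"jaw":0},{"rx":0,"ry":0,"rz":-7,"tx":0,"ty":0,"tz":0,"jaw":0},{"rx":0,"ry":0,"rz":-7,"tx":0,"ty":0,"tz":0,"jaw":0},{"rx":0,"ry":0,"rz":-7,"tx":0,"ty":0,"tz":0,"jaw":0},{"rx":0,"ry":0,"rz":-7,"tx":0,"ty":0,"tz":0,"jaw":0},{"rx":0,"ry":0,"rz":-7,"tx":0,"ty":0,"tz":0,"jaw":0},{"rx":0,"ry":0,"rz":-7,"tx":0,"ty":0,"tz":0,"jaw":0},{"rx":0,"ry":0,"rz":-7,"tx":0,"ty":0,"tz":0,"jaw":0},{"rx":0,"ry":0,"rz":-7,"tx":0,"ty":0,"tz":0,"jaw":0},{"rx":0,"ry":0,"rz":-7,"tx":0,"ty":0,"tz":0,"jaw":0},{"rx":0,"ry":0,"rz":-7,"tx":0,"ty":0,"tz":0,"jaw":0},{"rx":0,"ry":0,"rz":-7,"tx":0,"ty":0,"tz":0,"jaw":0},{"rx":0,"ry":0,"rz":-7,"tx":0,"ty":0,"tz":0,"jaw":0},{"rx":0,"ry":0,"rz":-7,"tx":0,"ty":0,"tz":0,"jaw":0},{"rx":0,"ry":0,"rz":-7,"tx":0,"ty":0,"tz":0,"jaw":0},{"rx":0,"ry":0,"rz":-7,"tx":0,"ty":0,"tz":0,"jaw":0},{"rx":0,"ry":0,"rz":-7,"tx":0,"ty":0,"tz":0,"jaw":0},{"rx":0,"ry":0,"rz":-7,"tx":0,"ty":0,"tz":0,"jaw":0},{"rx":0,"ry":0,"rz":-7,"tx":0,"ty":0,"tz":0,"jaw":0},{"rx":0,"ry":0,"rz":-7,"tx":0,"ty":0,"tz":0,"jaw":0}]'
python3 -m pendant '[{"rx":0,"ry":0,"rz":-7.3,"tx":0,"ty":0,"tz":0,"jaw":0},{"rx":0,"ry":0,"rz":0,"tx":0,"ty":0,"tz":0,"jaw":0}]'
python3 -c "
from h import *
o=st();need(o,[0.443,0.0088,0.068],172.4)"
```

```text
time_s: 3.48
tool_pos: [0.4428, 0.0086, 0.2513]
tool_rot: [-180.0, -0.0, 165.4]
force: [0.7, -0.0, -0.0]
grip_width: 0.0002
time_s: 3.65
tool_pos: [0.4428, 0.0086, 0.2513]
tool_rot: [-180.0, -0.0, 172.4]
force: [0.4, 1.1, 0.8]
grip_width: 0.0002
t 3.65 pos [0.4428 0.0086 0.2513] rot [-1.7999e+02 -3.0000e-02  1.7243e+02] F [0.4 1.1 0.8] w 0.0002 q [ 23.4  -7.7 -25.1 106.3  -3.3  80.8  81.4]
shift in present tool axes mm [ -0.2   0.2 183.3] rotvec [-0.01 -0.03  0.03] shift in target axes [-1.000e-01  2.000e-01  1.833e+02]
```

```bash
python3 -m pendant '[{"rx":0,"ry":0,"rz":0,"tx":0,"ty":0,"tz":20,"jaw":0},{"rx":0,"ry":0,"rz":0,"tx":0,"ty":0,"tz":25,"jaw":0},{"rx":0,"ry":0,"rz":0,"tx":0,"ty":0,"tz":25,"jaw":0},{"rx":0,"ry":0,"rz":0,"tx":0,"ty":0,"tz":25,"jaw":0},{"rx":0,"ry":0,"rz":0,"tx":0,"ty":0,"tz":25,"jaw":0},{"rx":0,"ry":0,"rz":0,"tx":0,"ty":0,"tz":25,"jaw":0},{"rx":0,"ry":0,"rz":0,"tx":0,"ty":0,"tz":25,"jaw":0},{"rx":0,"ry":0,"rz":0,"tx":0,"ty":0,"tz":13,"jaw":0},{"rx":0,"ry":0,"rz":0,"tx":0,"ty":0,"tz":0,"jaw":0}]'
python3 - <<'E'
from h import *
from cell import env
o=st();need(o,[0.443,0.0088,0.068],172.4)
c=env.read_camera("scene");cv2.imwrite("pics/s1.png",c["img"][:,:,::-1])
E
```

```text
time_s: 4.4
tool_pos: [0.4402, 0.0087, 0.0655]
tool_rot: [-180.0, -0.4, 172.1]
force: [-0.5, -1.0, -0.2]
grip_width: 0.0003
t 4.4 pos [0.4402 0.0087 0.0655] rot [-179.99   -0.37  172.06] F [-0.5 -1.  -0.2] w 0.0003 q [ 22.4   1.9 -27.1 120.3   0.9  58.4  76.9]
shift in present tool axes mm [-2.8  0.5 -2.6] rotvec [-0.01 -0.37 -0.34] shift in target axes [-2.8  0.5 -2.5]
```

View pics/s1.png

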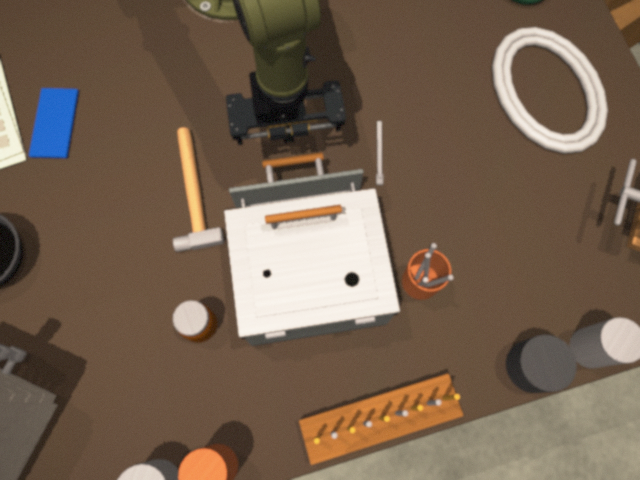

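The gripper is in front of the pull, which is at (294,160). I'll push along tool -x.

```bash
python3 -m pendant '[{"rx":0,"ry":0,"rz":0,"tx":-8,"ty":0,"tz":0,"jaw":0},{"rx":0,"ry":0,"rz":0,"tx":-6,"ty":0,"tz":0,"jaw":0},{"rx":0,"ry":0,"rz":0,"tx":-4,"ty":0,"tz":0,"jaw":0},{"rx":0,"ry":0,"rz":0,"tx":-4,"ty":0,"tz":0,"jaw":0},{"rx":0,"ry":0,"rz":0,"tx":-4,"ty":0,"tz":0,"jaw":0},{"rx":0,"ry":0,"rz":0,"tx":-4,"ty":0,"tz":0,"jaw":0},{"rx":0,"ry":0,"rz":0,"tx":-4,"ty":0,"tz":0,"jaw":0},{"rx":0,"ry":0,"rz":0,"tx":-4,"ty":0,"tz":0,"jaw":0},{"rx":0,"ry":0,"rz":0,"tx":-4,"ty":0,"tz":0,"jaw":0},{"rx":0,"ry":0,"rz":0,"tx":-4,"ty":0,"tz":0,"jaw":0},{"rx":0,"ry":0,"rz":0,"tx":-4,"ty":0,"tz":0,"jaw":0},{"rx":0,"ry":0,"rz":0,"tx":-4,"ty":0,"tz":0,"jaw":0},{"rx":0,"ry":0,"rz":0,"tx":-4,"ty":0,"tz":0,"jaw":0},{"rx":0,"ry":0,"rz":0,"tx":-4,"ty":0,"tz":0,"jaw":0},{"rx":0,"ry":0,"rz":0,"tx":-4,"ty":0,"tz":0,"jaw":0}]'
python3 - <<'E'
from h import *
from cell import env
o=st();need(o,[0.5212,-.0014,0.066],172.4)
E
```

```text
time_s: 5.7
tool_pos: [0.5089, -0.0004, 0.0685]
tool_rot: [-180.0, -0.0, 172.2]
force: [0.7, 0.4, 0.2]
grip_width: 0.0004
t 5.7 pos [ 5.089e-01 -4.000e-04  6.850e-02] rot [-179.99   -0.    172.24] F [0.7 0.4 0.2] w 0.0004 q [ 21.4  10.  -26.3 111.7   5.1  59.4  75.1]
shift in present tool axes mm [-12.4   0.6   2.5] rotvec [-0.01 -0.   -0.16] shift in target axes [-12.4   0.6   2.5]
```

```bash
python3 -m pendant '[{"rx":0,"ry":0,"rz":0,"tx":-2,"ty":0,"tz":0,"jaw":0},{"rx":0,"ry":0,"rz":0,"tx":-2,"ty":0,"tz":0,"jaw":0},{"rx":0,"ry":0,"rz":0,"tx":-2,"ty":0,"tz":0,"jaw":0},{"rx":0,"ry":0,"rz":0,"tx":-2,"ty":0,"tz":0,"jaw":0},{"rx":0,"ry":0,"rz":0,"tx":-2,"ty":0,"tz":0,"jaw":0}]'
python3 -c "
from h import *
from cell import env
c=env.read_camera('top')
cv2.imwrite('pics/t2.png',c['img'][:,:,::-1]);np.savez('t2.npz',**c)
"
```

```text
time_s: 6.12
tool_pos: [0.5179, -0.0015, 0.0684]
tool_rot: [-180.0, -0.1, 172.2]
force: [-2.8, 0.0, 1.4]
grip_width: 0.0003
```

View pics/t2.png

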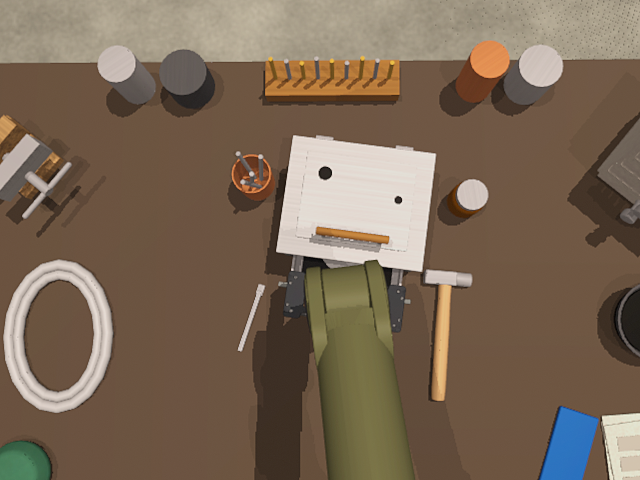

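The drawer interior still shows slightly at (345,262), so I'll keep pushing and watch the force.

```bash
python3 -m pendant '[{"rx":0,"ry":0,"rz":0,"tx":-2,"ty":0,"tz":0,"jaw":0},{"rx":0,"ry":0,"rz":0,"tx":-1,"ty":0,"tz":0,"jaw":0},{"rx":0,"ry":0,"rz":0,"tx":-1,"ty":0,"tz":0,"jaw":0}]'
python3 -m pendant '[{"rx":0,"ry":0,"rz":0,"tx":-1,"ty":0,"tz":0,"jaw":0},{"rx":0,"ry":0,"rz":0,"tx":-1,"ty":0,"tz":0,"jaw":0}]'
python3 -m pendant '[{"rx":0,"ry":0,"rz":0,"tx":-1,"ty":0,"tz":0,"jaw":0},{"rx":0,"ry":0,"rz":0,"tx":-1,"ty":0,"tz":0,"jaw":0}]'
```

```text
time_s: 6.42
tool_pos: [0.522, -0.0021, 0.0683]
tool_rot: [-180.0, -0.1, 172.3]
force: [-2.6, 0.2, 0.8]
grip_width: 0.0007
time_s: 6.58
tool_pos: [0.5241, -0.0024, 0.0684]
tool_rot: [-180.0, -0.0, 172.3]
force: [-1.6, 0.5, -1.2]
grip_width: 0.0007
time_s: 6.75
tool_pos: [0.5262, -0.0027, 0.0684]
tool_rot: [-180.0, -0.0, 172.2]
force: [-2.1, 0.9, -1.2]
grip_width: 0.0004
```

```bash
python3 -m pendant '[{"rx":0,"ry":0,"rz":0,"tx":-1,"ty":0,"tz":0,"jaw":0},{"rx":0,"ry":0,"rz":0,"tx":-1,"ty":0,"tz":0,"jaw":0}]'
python3 -m pendant '[{"rx":0,"ry":0,"rz":0,"tx":-1,"ty":0,"tz":0,"jaw":0},{"rx":0,"ry":0,"rz":0,"tx":-1,"ty":0,"tz":0,"jaw":0}]'
python3 - <<'E'
from h import *
from cell import env
for n in("top","scene"):
  c=env.read_camera(n)
  cv2.imwrite(f'pics/{n}3.png',c['img'][:,:,::-1]);np.savez(f'{n}3.npz',**c)
a=cv2.imread('pics/top3.png')[210:330,250:430];b=cv2.imread('pics/scene3.png')[130:250,210:390]
cv2.imwrite('pics/c3.png',cv2.resize(np.hstack([a,b]),None,fx=2.2,fy=2.2,interpolation=cv2.INTER_CUBIC))
E
```

```text
time_s: 6.92
tool_pos: [0.5282, -0.0029, 0.0684]
tool_rot: [-180.0, -0.0, 172.3]
force: [-2.0, 0.3, -0.4]
grip_width: 0.0002
time_s: 7.08
tool_pos: [0.5302, -0.0032, 0.0684]
tool_rot: [-180.0, -0.0, 172.2]
force: [-1.9, 0.3, -1.6]
grip_width: 0.0007
```

View pics/c3.png

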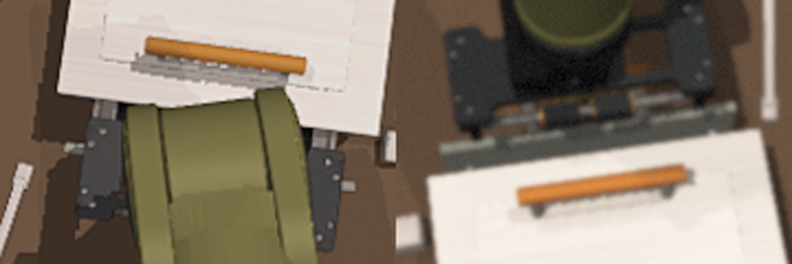

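The scene view still shows the drawer face in front of the lid. I'll measure its distance from the warmer's centre using depth points.

Run:
```python
from h import *
ux=np.array([.9912,-.1323]);uy=np.array([.1323,.9912]);C=np.array([.6248,-.0152])+.065*ux
for n in("scene0","scene3","top0","top3"):
    c=load(n); print(n)
    for y in (-.09,.09):
      L=[]
      for v in range(140,310):
        for u in range(200,420):
          p=pt(c,u,v)
          if .03<p[2]<.12:
            d=p[:2]-C
            if abs(d@uy-y)<.006 and -.19<d@ux<-.1: L.append([d@ux,p[2]])
      L=np.array(L)
      if len(L): 
        hi=L[L[:,1]>.075]
        print(y,len(L),"points z>.075: n",len(hi), "x min/med/max",np.percentile(hi[:,0],[2,50,98]).round(4) if len(hi) else None,"zmax",L[:,1].max().round(3))
```

```text
scene0
-0.09 116 points z>.075: n 51 x min/med/max [-0.1639 -0.1578 -0.1552] zmax 0.097
0.09 109 points z>.075: n 51 x min/med/max [-0.1636 -0.1577 -0.1551] zmax 0.097
scene3
-0.09 91 points z>.075: n 46 x min/med/max [-0.1501 -0.1438 -0.1422] zmax 0.097
0.09 84 points z>.075: n 43 x min/med/max [-0.1491 -0.1437 -0.1422] zmax 0.095
top0
-0.09 35 points z>.075: n 33 x min/med/max [-0.1636 -0.1598 -0.156 ] zmax 0.097
0.09 34 points z>.075: n 32 x min/med/max [-0.1636 -0.1599 -0.1559] zmax 0.097
top3
```

The numbers conflict. The drawer has moved only about 14 mm, yet the TCP has gone past where the pull should be. I'll look more closely before moving again.

Run:
```python
from h import *
from cell import env
c=env.read_camera("wrist");cv2.imwrite('pics/w3.png',c['img'][:,:,::-1]);np.savez('w3.npz',**c)
b=cv2.imread('pics/scene3.png')[90:240,210:390]
cv2.imwrite('pics/c3b.png',cv2.resize(b,None,fx=4,fy=4,interpolation=cv2.INTER_CUBIC))
s=load("scene3")
for r in bars(s,(250,120,355,230)): print(r, onz(s,*r[0],.07).round(4),pt(s,*r[0]).round(4))
st()
```

```text
((303.353271484375, 214.00526428222656), (7.249390125274658, 75.94831085205078), 81.6070785522461) [ 0.587 -0.006  0.07 ] [ 0.6267 -0.015   0.1892]
t 7.23 pos [ 0.5305 -0.0033  0.0685] rot [-1.8000e+02  1.0000e-02  1.7225e+02] F [-0.3  0.  -1.2] w 0.0005 q [ 21.   12.5 -25.9 108.9   6.3  59.9  74.7]
```

View pics/c3b.png

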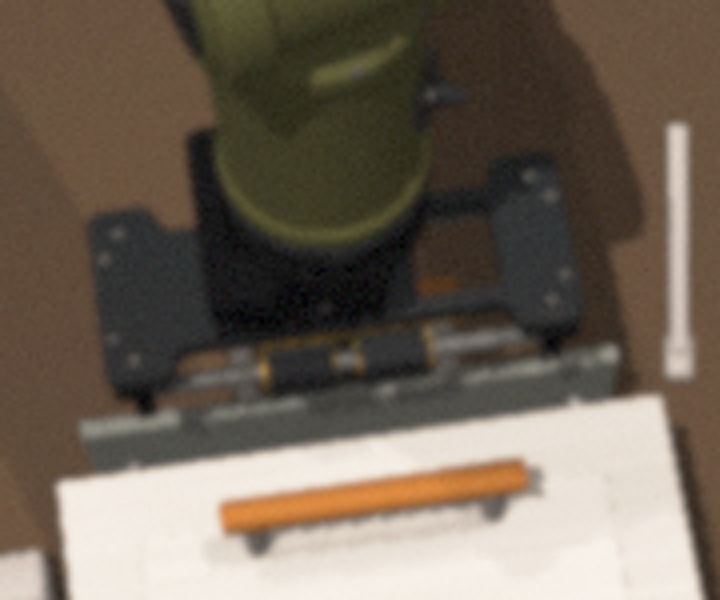

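View pics/w3.png

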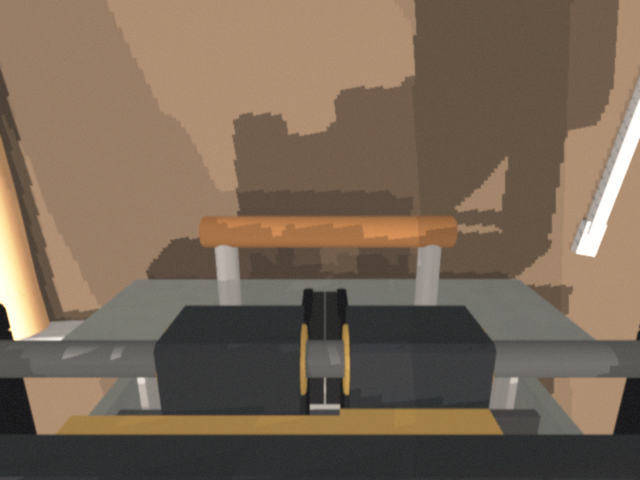

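The wrist view shows the bar at about (328,232) on the robot side of the fingertips at (325,290). The fingers passed the pull bar without pushing it and are now pressing on the drawer face. Face depth confirms this: face front at -0.150, so about 41 mm is still out. Pushing on the face works at about 2 N, but at this height the gripper body would hit the lid edge. I'll back off, rise so the tips bear on the top of the face, and lean the body away from the lid.

```bash
python3 -m pendant '[{"rx":0,"ry":0,"rz":0,"tx":4,"ty":0,"tz":0,"jaw":0},{"rx":0,"ry":0,"rz":0,"tx":4,"ty":0,"tz":0,"jaw":0},{"rx":0,"ry":0,"rz":0,"tx":0,"ty":0,"tz":-8,"jaw":0},{"rx":0,"ry":0,"rz":0,"tx":0,"ty":0,"tz":-10,"jaw":0},{"rx":0,"ry":0,"rz":0,"tx":0,"ty":0,"tz":-8,"jaw":0},{"rx":0,"ry":-4,"rz":0,"tx":0,"ty":0,"tz":0,"jaw":0},{"rx":0,"ry":-4,"rz":0,"tx":0,"ty":0,"tz":0,"jaw":0},{"rx":0,"ry":-4,"rz":0,"tx":0,"ty":0,"tz":0,"jaw":0},{"rx":0,"ry":-4,"rz":0,"tx":0,"ty":0,"tz":0,"jaw":0},{"rx":0,"ry":0,"rz":0,"tx":0,"ty":0,"tz":0,"jaw":0}]'
python3 - <<'E'
from h import *
from cell import env
o=st()
R=Ro.from_euler("xyz",o["tool_rot"],degrees=True)
print("per mm of +ux:",R.inv().apply([.9912,-.1323,0]).round(3))
c=env.read_camera("wrist");cv2.imwrite('pics/w4.png',c['img'][:,:,::-1])
E
```

```text
time_s: 8.07
tool_pos: [0.5198, -0.0022, 0.0945]
tool_rot: [-179.9, 16.0, 172.3]
force: [-0.7, 0.5, -0.7]
grip_width: 0.0004
t 8.07 pos [ 0.5198 -0.0022  0.0945] rot [-179.86   16.04  172.32] F [-0.7  0.5 -0.7] w 0.0004 q [ 22.6  -2.9 -27.1 122.7   3.2  44.2  75.6]
per mm of +ux: [-0.961  0.002  0.276]
```

View pics/w4.png

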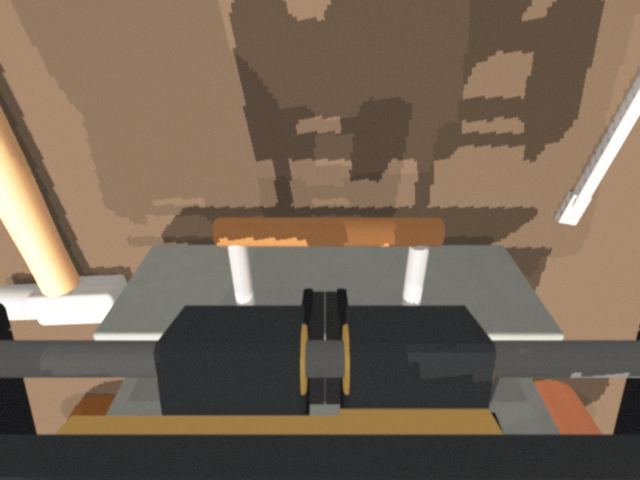

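```bash
python3 -m pendant '[{"rx":0,"ry":0,"rz":0,"tx":-3.84,"ty":0,"tz":1.1,"jaw":0},{"rx":0,"ry":0,"rz":0,"tx":-3.84,"ty":0,"tz":1.1,"jaw":0},{"rx":0,"ry":0,"rz":0,"tx":-3.84,"ty":0,"tz":1.1,"jaw":0},{"rx":0,"ry":0,"rz":0,"tx":-3.84,"ty":0,"tz":1.1,"jaw":0},{"rx":0,"ry":0,"rz":0,"tx":-3.84,"ty":0,"tz":1.1,"jaw":0},{"rx":0,"ry":0,"rz":0,"tx":-3.84,"ty":0,"tz":1.1,"jaw":0}]'
cat > fc.py <<'E'
from h import *
from cell import env
import sys
ux=np.array([.9912,-.1323]);uy=np.array([.1323,.9912]);C=np.array([.6248,-.0152])+.065*ux
def face(c):
    for y in (-.09,.09):
      L=[]
      for v in range(140,310):
        for u in range(200,420):
          p=pt(c,u,v)
          if .075<p[2]<.105:
            d=p[:2]-C
            if abs(d@uy-y)<.006 and -.19<d@ux<-.09: L.append(d@ux)
      if L: print("face y",y,"n",len(L),"front x",np.percentile(L,[2,50]).round(4),"home ~ -0.1085")
if __name__=="__main__":
    st();c=env.read_camera("scene");face(c)
    cv2.imwrite(f'pics/{sys.argv[1]}.png',cv2.resize(c['img'][90:240,210:390,::-1],None,fx=3,fy=3))
E
python3 fc.py s5
```

```text
time_s: 8.62
tool_pos: [0.5468, -0.0054, 0.0943]
tool_rot: [180.0, 16.0, 172.2]
force: [-0.2, 0.2, 0.6]
grip_width: 0.0002
t 8.62 pos [ 0.5468 -0.0054  0.0943] rot [179.98  15.96 172.23] F [-0.2  0.2  0.6] w 0.0002 q [ 22.5   0.8 -27.  119.4   5.3  44.3  74.5]
face y -0.09 n 52 front x [-0.1499 -0.1436] home ~ -0.1085
face y 0.09 n 52 front x [-0.1503 -0.1441] home ~ -0.1085
```

Same thing again: the fingers passed over the face top with no contact. That would fit if the fingertips are higher than assumed. I'll measure them from wrist depth.

Run:
```python
from h import *
from cell import env
c=env.read_camera("wrist");o=st();np.savez('w5.npz',**c)
cv2.imwrite('pics/w5.png',c['img'][:,:,::-1])
R=Ro.from_euler("xyz",o["tool_rot"],degrees=True)
for u,vs in ((308,range(284,420,8)),(342,range(284,420,16)),(325,range(280,420,16))):
    for v in vs:
        p=pt(c,u,v);print(u,v,"world",p.round(3),"tool",(R.inv().apply(p-o["tool_pos"])*1000).round(0),c["range_z"][v,u].round(3))
```

```text
t 8.72 pos [ 0.5469 -0.0054  0.0944] rot [179.97  15.98 172.23] F [ 0.5 -0.2  0.8] w 0.0009 q [ 22.5   0.8 -27.  119.4   5.3  44.3  74.5]
308 284 world [ 0.54  -0.013  0.091] tool [ 7. -8.  2.] 0.188
308 292 world [ 0.532 -0.011  0.107] tool [ 10.  -7. -15.] 0.171
308 300 world [ 0.529 -0.01   0.115] tool [ 10.  -7. -25.] 0.162
308 308 world [ 0.527 -0.01   0.122] tool [ 10.  -7. -32.] 0.155
308 316 world [ 0.525 -0.009  0.129] tool [ 11.  -6. -40.] 0.148
308 324 world [ 0.525 -0.009  0.134] tool [ 10.  -6. -44.] 0.143
308 332 world [ 0.523 -0.008  0.14 ] tool [ 10.  -6. -50.] 0.137
308 340 world [ 0.491 -0.002  0.176] tool [ 32.  -4. -94.] 0.09
308 348 world [ 0.49  -0.002  0.179] tool [ 32.  -4. -97.] 0.087
308 356 world [ 0.49  -0.002  0.181] tool [ 31.  -4. -99.] 0.085
308 364 world [ 0.492 -0.002  0.182] tool [ 29.  -4. -99.] 0.085
308 372 world [ 0.494 -0.002  0.182] tool [ 27.  -4. -99.] 0.086
308 380 world [ 0.524 -0.008  0.159] tool [  4.  -5. -69.] 0.122
308 388 world [ 0.526 -0.008  0.16 ] tool [  1.  -5. -69.] 0.122
308 396 world [ 0.529 -0.008  0.161] tool [ -1.  -5. -69
[... 561 characters left out ...]
.116
342 396 world [0.524 0.002 0.166] tool [  3.   5. -75.] 0.115
342 412 world [0.496 0.004 0.191] tool [  23.    3. -107.] 0.08
325 280 world [ 0.542 -0.005  0.087] tool [ 7. -0.  6.] 0.192
325 296 world [ 0.544 -0.005  0.095] tool [ 2. -0. -2.] 0.186
325 312 world [ 0.603 -0.013  0.04 ] tool [-40.  -0.  68.] 0.265
325 328 world [ 0.598 -0.012  0.06 ] tool [-40.  -0.  47.] 0.245
325 344 world [0.49  0.002 0.178] tool [ 32.  -0. -96.] 0.087
325 360 world [0.492 0.002 0.181] tool [ 29.  -0. -98.] 0.086
325 376 world [0.495 0.001 0.183] tool [ 26.  -0. -99.] 0.086
325 392 world [ 0.59  -0.012  0.112] tool [-47.  -0.  -5.] 0.197
325 408 world [ 0.59  -0.011  0.122] tool [-49.  -0. -14.] 0.189
```

View pics/w5.png

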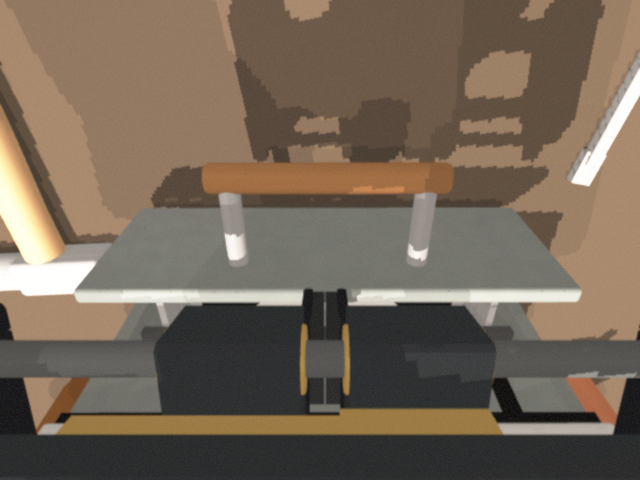

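View pics/s5.png

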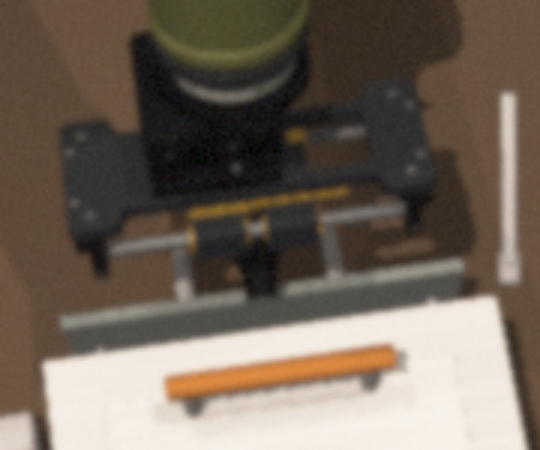

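Run:
```python
from h import *
ux=np.array([.9912,-.1323]);uy=np.array([.1323,.9912]);C=np.array([.6248,-.0152])+.065*ux
def q(p): d=p[:2]-C; return np.r_[d@ux,d@uy,p[2]].round(4)
c=load("w5")
for nm,u,v in (("barmid",328,178),("bar",260,178),("bar",400,178),("faceLow",270,215),("face",270,250),("face",270,285),("facetopedge",270,295),("facetop",500,295),("drawer floor?",270,302),("table",600,230)):
    print(nm,u,v,q(pt(c,u,v)))
for y in range(150,215,4): print(y,q(pt(c,328,y)),end=" ")
print()
s=load("scene3"); 
for n in ("scene0","top0"):
    c=load(n);print(n,-c["world_to_cam"][:3,:3].T@c["world_to_cam"][:3,3])
from cell import env
c=env.read_camera("scene")
for v in range(170,195,1): print(v,q(pt(c,296,v)),q(pt(c,270,v)))
```

```text
barmid 328 178 [-0.1963  0.0006  0.0767]
bar 260 178 [-0.1969 -0.0286  0.0779]
bar 400 178 [-0.1968  0.0315  0.0781]
faceLow 270 215 [-0.1489 -0.0342  0.0217]
face 270 250 [-0.1486 -0.0299  0.0605]
face 270 285 [-0.1489 -0.0265  0.0908]
facetopedge 270 295 [-0.1451 -0.0264  0.0935]
facetop 500 295 [-0.1464  0.0797  0.0955]
drawer floor? 270 302 [-0.1421 -0.0265  0.095 ]
table 600 230 [-0.1263  0.1866  0.0022]
150 [-0.1824  0.0013  0.0007] 154 [-0.1805  0.0013  0.0024] 158 [-0.1778  0.0013  0.002 ] 162 [-0.1748  0.0013  0.0008] 166 [-0.2001  0.0007  0.0725] 170 [-0.1988  0.0007  0.0738] 174 [-0.198   0.0006  0.0763] 178 [-0.1963  0.0006  0.0767] 182 [-0.1947  0.0006  0.0773] 186 [-0.1927  0.0006  0.0771] 190 [-0.1909  0.0006  0.0772] 194 [-0.1534  0.0013  0.0015] 198 [-0.1507  0.0013  0.0017] 202 [-0.1477  0.0013  0.0016] 206 [-0.1449  0.0013  0.0019] 210 [-0.1486  0.0012  0.0146] 214 [-0.1484  0.0012  0.0196] 
scene0 [ 0.90881688 -0.07901445  1.03742488]
top0 [0.51940745 0.00902763 1.12989487]
170 [-0.1525  0.001   0.1534] [-0.1411 -0.0403  0.1947]
171 [-0.1529  0.0009  0.1484] [-0.1
[... 626 characters left out ...]
2] [-0.1724 -0.0456  0.07  ]
183 [-0.1428 -0.0015  0.121 ] [-0.1677 -0.0457  0.0768]
184 [-0.1436 -0.0016  0.1146] [-0.1665 -0.046   0.0751]
185 [-0.1447 -0.0016  0.1073] [-0.1655 -0.0463  0.073 ]
186 [-0.1475 -0.0016  0.0956] [-0.1641 -0.0465  0.0718]
187 [-0.1399 -0.0022  0.1102] [-0.1612 -0.0467  0.0743]
188 [-0.1381 -0.0025  0.1102] [-0.1591 -0.047   0.0747]
189 [-0.1432 -0.0023  0.0924] [-0.15   -0.0468  0.093 ]
190 [-0.1433 -0.0025  0.0875] [-0.1488 -0.0471  0.0915]
191 [-0.1428 -0.0027  0.084 ] [-0.146  -0.0473  0.0938]
192 [-0.1426 -0.0028  0.0797] [-0.145  -0.0476  0.0918]
193 [-0.1425 -0.003   0.0751] [-0.1433 -0.0478  0.0915]
194 [-0.1428 -0.0032  0.0696] [-0.1429 -0.0482  0.0876]
```

Run:
```python
from h import *
from cell import env
def tl(c,rot,pos,u,v):
    R=Ro.from_euler("xyz",rot,degrees=True);return (R.inv().apply(pt(c,u,v)-pos)*1000).round(0)
c=load("w5")
for u,v in ((230,306),(230,312),(230,320),(230,330),(230,375),(230,400),(420,312),(420,330),(100,358),(250,425),(250,450)): print("closed",u,v,tl(c,[179.97,15.98,172.23],np.array([.5469,-.0054,.0944]),u,v))
print([ (v,c["range_z"][v,308].round(3),c["range_z"][v,342].round(3)) for v in range(282,296)])
c=load("wrist0")
for u in (205,215,435,445):
  print("open",u,[(v,tl(c,[-179.91,0,25.09],np.array([.2754,-.5883,.2107]),u,v).tolist()) for v in range(284,330,4)])
```

```text
closed 230 306 [ 37. -23. -87.]
closed 230 312 [ 37. -22. -91.]
closed 230 320 [ 36. -21. -93.]
closed 230 330 [ 37. -20. -98.]
closed 230 375 [  31.  -19. -105.]
closed 230 400 [  25.  -19. -105.]
closed 420 312 [ 37.  21. -91.]
closed 420 330 [ 36.  19. -98.]
closed 100 358 [ 30. -48. -98.]
closed 250 425 [  22.  -15. -109.]
closed 250 450 [  24.  -13. -117.]
[(282, np.float32(0.19), np.float32(0.192)), (283, np.float32(0.191), np.float32(0.191)), (284, np.float32(0.188), np.float32(0.19)), (285, np.float32(0.189), np.float32(0.188)), (286, np.float32(0.189), np.float32(0.189)), (287, np.float32(0.188), np.float32(0.187)), (288, np.float32(0.187), np.float32(0.186)), (289, np.float32(0.174), np.float32(0.173)), (290, np.float32(0.173), np.float32(0.173)), (291, np.float32(0.171), np.float32(0.173)), (292, np.float32(0.171), np.float32(0.171)), (293, np.float32(0.169), np.float32(0.17)), (294, np.float32(0.169), np.float32(0.169)), (295, np.float32(0.169), np.float32(0.168))]
open 205 [(284, [-72.0, -118.0, 200.0]), (288, [-77.0, -119.0, 201.0]), (292, [11.0, -50.0, -16.0]), (296, [
[... 587 characters left out ...]
3.0, -29.0])]
open 435 [(284, [-76.0, 113.0, 210.0]), (288, [-81.0, 113.0, 211.0]), (292, [9.0, 48.0, -12.0]), (296, [9.0, 47.0, -17.0]), (300, [9.0, 46.0, -21.0]), (304, [9.0, 45.0, -25.0]), (308, [10.0, 44.0, -29.0]), (312, [8.0, 44.0, -29.0]), (316, [6.0, 44.0, -29.0]), (320, [5.0, 44.0, -29.0]), (324, [3.0, 44.0, -29.0]), (328, [2.0, 44.0, -31.0])]
open 445 [(284, [-76.0, 123.0, 209.0]), (288, [-81.0, 124.0, 211.0]), (292, [11.0, 51.0, -17.0]), (296, [11.0, 50.0, -20.0]), (300, [10.0, 49.0, -23.0]), (304, [10.0, 49.0, -25.0]), (308, [10.0, 47.0, -29.0]), (312, [9.0, 47.0, -32.0]), (316, [10.0, 46.0, -36.0]), (320, [9.0, 45.0, -38.0]), (324, [8.0, 45.0, -40.0]), (328, [7.0, 45.0, -39.0])]
```

Fingertips in the wrist view, both open and closed, end at reported tool z ≈ -11 mm rather than +14. The gripper therefore sits about 25 mm behind the reported TCP, with the true grasp point at tool z ≈ -30. That explains both misses. I'll back off 19 mm, drop 25 mm and push the face again.

```bash
python3 -m pendant '[{"rx":0,"ry":0,"rz":0,"tx":9.1,"ty":0,"tz":-2.6,"jaw":0},{"rx":0,"ry":0,"rz":0,"tx":9.1,"ty":0,"tz":-2.6,"jaw":0},{"rx":0,"ry":0,"rz":0,"tx":2.3,"ty":0,"tz":8,"jaw":0},{"rx":0,"ry":0,"rz":0,"tx":2.3,"ty":0,"tz":8,"jaw":0},{"rx":0,"ry":0,"rz":0,"tx":2.3,"ty":0,"tz":8,"jaw":0},{"rx":0,"ry":0,"rz":0,"tx":0,"ty":0,"tz":0,"jaw":0}]'
python3 -m pendant '[{"rx":0,"ry":0,"rz":0,"tx":-2.9,"ty":0,"tz":0.8,"jaw":0},{"rx":0,"ry":0,"rz":0,"tx":-2.9,"ty":0,"tz":0.8,"jaw":0},{"rx":0,"ry":0,"rz":0,"tx":-2.9,"ty":0,"tz":0.8,"jaw":0},{"rx":0,"ry":0,"rz":0,"tx":-2.9,"ty":0,"tz":0.8,"jaw":0},{"rx":0,"ry":0,"rz":0,"tx":-2.9,"ty":0,"tz":0.8,"jaw":0}]'
python3 fc.py s6
```

```text
time_s: 9.27
tool_pos: [0.5255, -0.0029, 0.0671]
tool_rot: [-180.0, 15.8, 172.3]
force: [-0.5, -0.5, 0.1]
grip_width: 0.0007
time_s: 9.68
tool_pos: [0.5422, -0.0048, 0.0695]
tool_rot: [-180.0, 15.9, 172.2]
force: [-2.8, 1.6, -0.4]
grip_width: 0.0005
t 9.68 pos [ 0.5422 -0.0048  0.0695] rot [-179.99   15.95  172.25] F [-2.8  1.6 -0.4] w 0.0005 q [ 22.3   2.3 -27.2 121.3   6.8  41.2  73. ]
face y -0.09 n 51 front x [-0.1424 -0.1364] home ~ -0.1085
face y 0.09 n 53 front x [-0.1419 -0.1358] home ~ -0.1085
```

The drawer is moving with the tool and 34 mm remain.

```bash
python3 -m pendant '[{"rx":0,"ry":0,"rz":0,"tx":-3.84,"ty":0,"tz":1.1,"jaw":0},{"rx":0,"ry":0,"rz":0,"tx":-3.84,"ty":0,"tz":1.1,"jaw":0},{"rx":0,"ry":0,"rz":0,"tx":-3.84,"ty":0,"tz":1.1,"jaw":0},{"rx":0,"ry":0,"rz":0,"tx":-3.84,"ty":0,"tz":1.1,"jaw":0},{"rx":0,"ry":0,"rz":0,"tx":-3.84,"ty":0,"tz":1.1,"jaw":0},{"rx":0,"ry":0,"rz":0,"tx":-1.9,"ty":0,"tz":0.5,"jaw":0},{"rx":0,"ry":0,"rz":0,"tx":-1.9,"ty":0,"tz":0.5,"jaw":0}]'
python3 fc.py s7
```

```text
time_s: 10.32
tool_pos: [0.5661, -0.0081, 0.0697]
tool_rot: [180.0, 16.0, 172.2]
force: [-1.6, -0.0, -0.0]
grip_width: 0.0005
t 10.32 pos [ 0.5661 -0.0081  0.0697] rot [180.    15.98 172.25] F [-1.6 -0.  -0. ] w 0.0005 q [ 22.    5.3 -26.9 118.4   8.7  41.5  72.1]
```

View pics/s7.png

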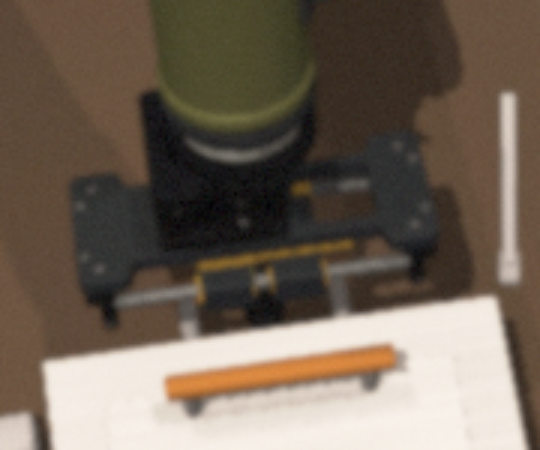

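The face is now hidden under the lid overhang, with about 10 mm left. I'll close in gently until the force rises.

```bash
python3 -m pendant '[{"rx":0,"ry":0,"rz":0,"tx":-1.9,"ty":0,"tz":0.5,"jaw":0},{"rx":0,"ry":0,"rz":0,"tx":-1.9,"ty":0,"tz":0.5,"jaw":0},{"rx":0,"ry":0,"rz":0,"tx":-1.9,"ty":0,"tz":0.5,"jaw":0}]'
python3 -m pendant '[{"rx":0,"ry":0,"rz":0,"tx":-1,"ty":0,"tz":0.3,"jaw":0},{"rx":0,"ry":0,"rz":0,"tx":-1,"ty":0,"tz":0.3,"jaw":0}]'
python3 -m pendant '[{"rx":0,"ry":0,"rz":0,"tx":-1,"ty":0,"tz":0.3,"jaw":0},{"rx":0,"ry":0,"rz":0,"tx":-1,"ty":0,"tz":0.3,"jaw":0}]'
python3 -m pendant '[{"rx":0,"ry":0,"rz":0,"tx":-1,"ty":0,"tz":0.3,"jaw":0},{"rx":0,"ry":0,"rz":0,"tx":0,"ty":0,"tz":0,"jaw":0}]'
```

```text
time_s: 10.62
tool_pos: [0.5717, -0.0089, 0.0698]
tool_rot: [-180.0, 16.0, 172.3]
force: [-2.8, 0.8, -0.4]
grip_width: 0.0004
time_s: 10.78
tool_pos: [0.5738, -0.0091, 0.0698]
tool_rot: [-180.0, 16.0, 172.3]
force: [-2.7, 1.1, -1.7]
grip_width: 0.0006
time_s: 10.95
tool_pos: [0.5754, -0.0094, 0.0696]
tool_rot: [-180.0, 15.9, 172.2]
force: [-5.3, 0.3, 1.1]
grip_width: 0.0004
time_s: 11.12
tool_pos: [0.5756, -0.0093, 0.0695]
tool_rot: [-180.0, 15.8, 172.3]
force: [-8.0, 1.1, 4.1]
grip_width: 0.0003
```

The force rose to 8 N and motion stopped at x=0.5756, against a predicted 0.576, so the drawer is home. I'll back off and rise.

```bash
python3 -m pendant '[{"rx":0,"ry":0,"rz":0,"tx":4.8,"ty":0,"tz":-1.4,"jaw":0},{"rx":0,"ry":0,"rz":0,"tx":4.8,"ty":0,"tz":-1.4,"jaw":0},{"rx":0,"ry":0,"rz":0,"tx":-2.8,"ty":0,"tz":-9.6,"jaw":0},{"rx":0,"ry":0,"rz":0,"tx":-5.5,"ty":0,"tz":-19.2,"jaw":0},{"rx":0,"ry":0,"rz":0,"tx":-5.5,"ty":0,"tz":-19.2,"jaw":0},{"rx":0,"ry":0,"rz":0,"tx":-5.5,"ty":0,"tz":-19.2,"jaw":0},{"rx":0,"ry":0,"rz":0,"tx":-5.5,"ty":0,"tz":-19.2,"jaw":0},{"rx":0,"ry":0,"rz":0,"tx":-5.5,"ty":0,"tz":-19.2,"jaw":0},{"rx":0,"ry":0,"rz":0,"tx":-5.5,"ty":0,"tz":-19.2,"jaw":0},{"rx":0,"ry":0,"rz":0,"tx":-5.5,"ty":0,"tz":-19.2,"jaw":0},{"rx":0,"ry":4,"rz":0,"tx":0,"ty":0,"tz":0,"jaw":60},{"rx":0,"ry":4,"rz":0,"tx":0,"ty":0,"tz":0,"jaw":60},{"rx":0,"ry":4,"rz":0,"tx":0,"ty":0,"tz":0,"jaw":60},{"rx":0,"ry":4,"rz":0,"tx":0,"ty":0,"tz":0,"jaw":60}]'
python3 -m pendant '[{"rx":0,"ry":0,"rz":6,"tx":0,"ty":0,"tz":0,"jaw":60},{"rx":0,"ry":0,"rz":6,"tx":0,"ty":0,"tz":0,"jaw":60},{"rx":0,"ry":0,"rz":6,"tx":0,"ty":0,"tz":0,"jaw":60},{"rx":0,"ry":0,"rz":6,"tx":0,"ty":0,"tz":0,"jaw":60},{"rx":0,"ry":0,"rz":6,"tx":0,"ty":0,"tz":0,"jaw":60},{"rx":0,"ry":0,"rz":6,"tx":0,"ty":0,"tz":0,"jaw":60},{"rx":0,"ry":0,"rz":6,"tx":0,"ty":0,"tz":0,"jaw":60},{"rx":0,"ry":0,"rz":6,"tx":0,"ty":0,"tz":0,"jaw":60},{"rx":0,"ry":0,"rz":6,"tx":0,"ty":0,"tz":0,"jaw":60},{"rx":0,"ry":0,"rz":6,"tx":0,"ty":0,"tz":0,"jaw":60},{"rx":0,"ry":0,"rz":6,"tx":0,"ty":0,"tz":0,"jaw":60},{"rx":0,"ry":0,"rz":6,"tx":0,"ty":0,"tz":0,"jaw":60},{"rx":0,"ry":0,"rz":6,"tx":0,"ty":0,"tz":0,"jaw":60},{"rx":0,"ry":0,"rz":6,"tx":0,"ty":0,"tz":0,"jaw":60},{"rx":0,"ry":0,"rz":6,"tx":0,"ty":0,"tz":0,"jaw":60},{"rx":0,"ry":0,"rz":0,"tx":0,"ty":0,"tz":0,"jaw":60}]'
python3 - <<'E'
from h import *
from cell import env
o=st();need(o,[.6248,-.0152,.215],82.4)
c=env.read_camera("scene");cv2.imwrite('pics/s8.png',c['img'][:,:,::-1])
E
```

```text
time_s: 12.28
tool_pos: [0.568, -0.0086, 0.222]
tool_rot: [-180.0, 0.1, 172.2]
force: [-0.0, 0.0, 0.3]
grip_width: 0.0196
time_s: 13.62
tool_pos: [0.5678, -0.0084, 0.221]
tool_rot: [179.8, -0.0, 82.1]
force: [0.4, 0.8, -0.2]
grip_width: 0.0604
t 13.62 pos [ 0.5678 -0.0084  0.221 ] rot [ 1.7984e+02 -1.0000e-02  8.2090e+01] F [ 0.4  0.8 -0.2] w 0.0604 q [ 15.7   9.  -19.5  93.9   3.1  77.4 -12.2]
shift in present tool axes mm [ 1.1 57.4  6.2] rotvec [ 0.16 -0.01 -0.31] shift in target axes [ 0.8 57.4  6. ]
```

View pics/s8.png

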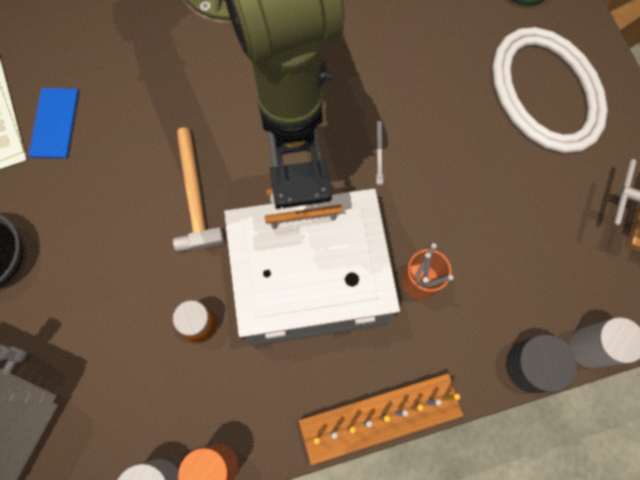

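The drawer is shut and the gripper is aligned in front of the lid handle, which is at (304,214). I'll move over the handle and check with the wrist camera.

```bash
python3 -m pendant '[{"rx":0,"ry":0,"rz":-0.3,"tx":0,"ty":15,"tz":0,"jaw":60},{"rx":0,"ry":0,"rz":0,"tx":0,"ty":20,"tz":0,"jaw":60},{"rx":0,"ry":0,"rz":0,"tx":1,"ty":15,"tz":0,"jaw":60},{"rx":0,"ry":0,"rz":0,"tx":0,"ty":7.4,"tz":0,"jaw":60},{"rx":0,"ry":0,"rz":0,"tx":0,"ty":0,"tz":0,"jaw":60}]'
python3 - <<'E'
from h import *
from cell import env
o=st()
c=env.read_camera("wrist");cv2.imwrite('pics/w9.png',c['img'][:,:,::-1])
R=Ro.from_euler("xyz",o["tool_rot"],degrees=True)
for r in bars(c,(100,50,560,330)): 
    m=onz(c,*r[0],.184);print(r,m.round(4),pt(c,*r[0]).round(4))
c=env.read_camera("scene");
for r in bars(c,(250,190,355,230)): print(r,onz(c,*r[0],.184).round(4))
need(o,[.6248,-.0152,.154],82.4)
E
```

```text
time_s: 14.08
tool_pos: [0.6252, -0.0151, 0.2196]
tool_rot: [180.0, -0.0, 82.6]
force: [0.0, -0.0, 0.4]
grip_width: 0.06
t 14.08 pos [ 0.6252 -0.0151  0.2196] rot [ 1.7997e+02 -2.0000e-02  8.2640e+01] F [ 0.  -0.   0.4] w 0.06 q [ 14.5  16.2 -19.1  85.7   5.3  78.9 -12.3]
((325.0, 246.5), (165.0, 24.0), 90.0) [6.276e-01 1.000e-04 1.840e-01] [0.6278 0.0021 0.191 ]
((216.58641052246094, 222.3473358154297), (134.0319061279297, 18.04930877685547), 85.8150863647461) [0.5722 0.0207 0.184 ] [ 5.402e-01 -1.000e-04  7.760e-02]
shift in present tool axes mm [-0.2 -0.4 65.6] rotvec [ 0.03 -0.02  0.24] shift in target axes [-0.2 -0.4 65.6]
```

View pics/w9.png

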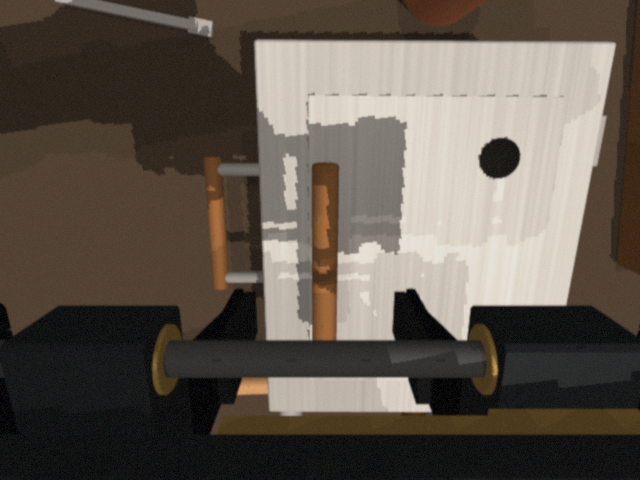

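The handle is centred between the jaws at (325,246) and parallel to the pads. The pull is at (216,222), about 151 mm in front of the warmer's centre, so it is home. I'll descend and grip.

```bash
python3 -m pendant '[{"rx":0,"ry":0,"rz":0,"tx":0,"ty":0,"tz":15,"jaw":60},{"rx":0,"ry":0,"rz":0,"tx":0,"ty":0,"tz":20,"jaw":60},{"rx":0,"ry":0,"rz":0,"tx":0,"ty":0,"tz":15,"jaw":60},{"rx":0,"ry":0,"rz":0,"tx":0,"ty":0,"tz":10,"jaw":60},{"rx":0,"ry":0,"rz":0,"tx":0,"ty":0,"tz":5,"jaw":60},{"rx":0,"ry":0,"rz":0,"tx":0,"ty":0,"tz":0,"jaw":60}]'
python3 -m pendant '[{"rx":0,"ry":0,"rz":0,"tx":0,"ty":0,"tz":0,"jaw":5},{"rx":0,"ry":0,"rz":0,"tx":0,"ty":0,"tz":0,"jaw":5},{"rx":0,"ry":0,"rz":0,"tx":0,"ty":0,"tz":0,"jaw":5},{"rx":0,"ry":0,"rz":0,"tx":0,"ty":0,"tz":0,"jaw":5},{"rx":0,"ry":0,"rz":0,"tx":0,"ty":0,"tz":0,"jaw":5},{"rx":0,"ry":0,"rz":0,"tx":0,"ty":0,"tz":0,"jaw":5},{"rx":0,"ry":0,"rz":0,"tx":0,"ty":0,"tz":0,"jaw":5},{"rx":0,"ry":0,"rz":0,"tx":0,"ty":0,"tz":0,"jaw":5},{"rx":0,"ry":0,"rz":0,"tx":0,"ty":0,"tz":0,"jaw":5},{"rx":0,"ry":0,"rz":0,"tx":0,"ty":0,"tz":0,"jaw":5}]' 50
python3 - <<'E'
from h import *
from cell import env
o=st()
c=env.read_camera("wrist");cv2.imwrite('pics/w10.png',c['img'][:,:,::-1])
E
```

```text
time_s: 14.68
tool_pos: [0.6231, -0.0147, 0.1539]
tool_rot: [-179.9, 0.0, 82.6]
force: [0.1, 0.1, 0.6]
grip_width: 0.0598
time_s: 15.52
tool_pos: [0.6252, -0.0149, 0.1548]
tool_rot: [179.9, -0.0, 82.5]
force: [4.6, -0.6, -2.8]
grip_width: 0.0126
t 15.52 pos [ 0.6252 -0.0149  0.1548] rot [ 1.7986e+02 -1.0000e-02  8.2540e+01] F [ 4.6 -0.6 -2.8] w 0.0126 q [ 14.4  18.2 -19.   90.8   6.2  71.9 -13.1]
```

View pics/w10.png

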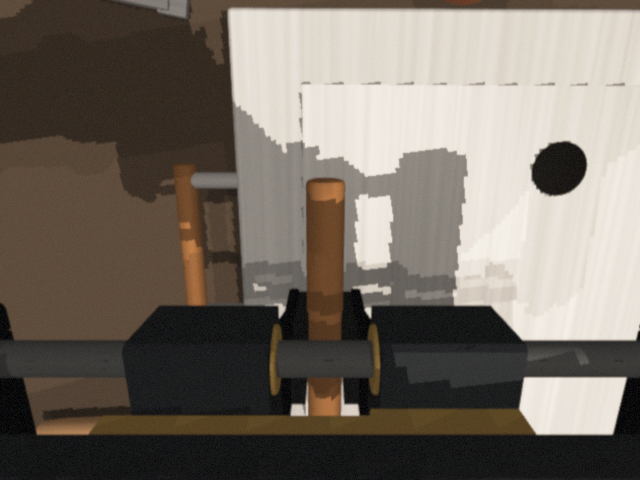

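The bar is held between the pads at (325,300), opening 12.6 mm. I'll lift along the hinge arc. Per 0.01 rad that is tz -1.65, ty +0.24 and rx +0.57°.

```bash
python3 -m pendant '[{"rx":0.4,"ry":0,"rz":0,"tx":0,"ty":0.2,"tz":-1.2,"jaw":5},{"rx":0.4,"ry":0,"rz":0,"tx":0,"ty":0.2,"tz":-1.2,"jaw":5},{"rx":0.4,"ry":0,"rz":0,"tx":0,"ty":0.2,"tz":-1.2,"jaw":5}]' 55
python3 -m pendant '[{"rx":0.4,"ry":0,"rz":0,"tx":0,"ty":0.2,"tz":-1.2,"jaw":5},{"rx":0.4,"ry":0,"rz":0,"tx":0,"ty":0.2,"tz":-1.2,"jaw":5},{"rx":0.4,"ry":0,"rz":0,"tx":0,"ty":0.2,"tz":-1.2,"jaw":5}]'
python3 -m pendant '[{"rx":0.4,"ry":0,"rz":0,"tx":0,"ty":0.2,"tz":-1.2,"jaw":5},{"rx":0.4,"ry":0,"rz":0,"tx":0,"ty":0.2,"tz":-1.2,"jaw":5},{"rx":0.4,"ry":0,"rz":0,"tx":0,"ty":0.2,"tz":-1.2,"jaw":5}]'
```

```text
time_s: 15.82
tool_pos: [0.6249, -0.0149, 0.1561]
tool_rot: [-178.8, -0.0, 82.5]
force: [6.4, 0.6, -13.3]
grip_width: 0.0127
time_s: 16.07
tool_pos: [0.6248, -0.015, 0.158]
tool_rot: [-177.4, -0.0, 82.5]
force: [7.3, 0.6, -15.8]
grip_width: 0.0125
time_s: 16.32
tool_pos: [0.6257, -0.0151, 0.1621]
tool_rot: [-176.2, -0.0, 82.5]
force: [6.3, -0.5, -10.7]
grip_width: 0.0127
```

The peak was about 16 N and is falling, so the pitch is breaking. I'll continue along the arc.

```bash
python3 -m pendant '[{"rx":0.4,"ry":0,"rz":0,"tx":0,"ty":0.2,"tz":-1.5,"jaw":5},{"rx":0.4,"ry":0,"rz":0,"tx":0,"ty":0.2,"tz":-1.5,"jaw":5},{"rx":0.4,"ry":0,"rz":0,"tx":0,"ty":0.2,"tz":-1.5,"jaw":5},{"rx":0.4,"ry":0,"rz":0,"tx":0,"ty":0.2,"tz":-1.5,"jaw":5}]'
python3 -m pendant '[{"rx":0.4,"ry":0,"rz":0,"tx":0,"ty":0.3,"tz":-1.5,"jaw":5},{"rx":0.4,"ry":0,"rz":0,"tx":0,"ty":0.3,"tz":-1.5,"jaw":5},{"rx":0.4,"ry":0,"rz":0,"tx":0,"ty":0.3,"tz":-1.5,"jaw":5},{"rx":0,"ry":0,"rz":0,"tx":0,"ty":0,"tz":0,"jaw":5}]'
cat > lid.py <<'E'
from h import *
from cell import env
import sys
ux=np.array([.9912,-.1323]);uy=np.array([.1323,.9912]);C=np.array([.6248,-.0152])+.065*ux
o=st()
for n in ("scene","top"):
    c=env.read_camera(n);cv2.imwrite(f'pics/{n}_{sys.argv[1]}.png',c['img'][:,:,::-1])
    w=[]
    for v in range(120,340,2):
        for u in range(200,440,2):
            im=c["img"][v,u].astype(int)
            if im.min()>120 and im.max()-im.min()<40:
                p=pt(c,u,v);d=p[:2]-C
                if abs(d@uy)<.115 and -.1<d@ux<.09 and .12<p[2]<.2: w.append([d@ux,d@uy,p[2]])
    w=np.array(w);A=np.c_[w[:,0],w[:,1],np.ones(len(w))]
    for _ in range(3):
        k,*_=np.linalg.lstsq(A,w[:,2],rcond=None);r=abs(A@k-w[:,2])<.006;A=A[r];w=w[r]
    print(n,len(w),"lid slope angle rad",(-np.arctan(k[0])).round(4),"cross",k[1].round(4),"z at front edge",(k@[-.1,0,1]).round(4))
    for r in bars(c,(250,190,410,245)): print("  bar",np.round(r[0],1),pt(c,*r[0]).round(4))
E
python3 lid.py a
```

```text
time_s: 16.65
tool_pos: [0.628, -0.0154, 0.1698]
tool_rot: [-174.8, -0.0, 82.5]
force: [6.4, 0.2, -8.0]
grip_width: 0.0125
time_s: 16.98
tool_pos: [0.6294, -0.0156, 0.1744]
tool_rot: [-173.6, -0.0, 82.5]
force: [6.0, -0.4, -6.6]
grip_width: 0.0128
t 16.98 pos [ 0.6294 -0.0156  0.1744] rot [-1.736e+02 -1.000e-02  8.253e+01] F [ 6.  -0.4 -6.6] w 0.0128 q [ 13.5  23.2 -18.6  82.3   6.   82.  -12.7]
scene 3406 lid slope angle rad 0.118 cross -0.0 z at front edge 0.1657
top 1051 lid slope angle rad 0.1172 cross 0.0028 z at front edge 0.166
  bar [261. 195.] [0.7146 0.1514 0.0513]
```

```bash
python3 -m pendant '[{"rx":0.45,"ry":0,"rz":0,"tx":0,"ty":0.2,"tz":-1.3,"jaw":5},{"rx":0.45,"ry":0,"rz":0,"tx":0,"ty":0.2,"tz":-1.3,"jaw":5},{"rx":0.45,"ry":0,"rz":0,"tx":0,"ty":0.2,"tz":-1.3,"jaw":5},{"rx":0.45,"ry":0,"rz":0,"tx":0,"ty":0.2,"tz":-1.3,"jaw":5},{"rx":0,"ry":0,"rz":0,"tx":0,"ty":0,"tz":0,"jaw":5},{"rx":0,"ry":0,"rz":0,"tx":0,"ty":0,"tz":0,"jaw":5}]'
python3 lid.py b
python3 - <<'E'
import re
s=open('lid.py').read().replace('c=env.read_camera(n);','c=load(n+"0");').replace("sys.argv[1]","'base'").replace("o=st()","")
exec(s)
E
```

```text
time_s: 17.58
tool_pos: [0.6308, -0.0157, 0.1793]
tool_rot: [-171.8, -0.0, 82.5]
force: [5.9, -0.1, -7.1]
grip_width: 0.012
t 17.58 pos [ 0.6308 -0.0157  0.1793] rot [-1.7183e+02 -1.0000e-02  8.2530e+01] F [ 5.9 -0.1 -7.1] w 0.012 q [ 13.2  24.7 -18.5  79.9   6.   84.7 -12.7]
scene 3419 lid slope angle rad 0.1482 cross 0.0003 z at front edge 0.1719
top 1054 lid slope angle rad 0.1448 cross 0.0025 z at front edge 0.1721
  bar [261. 195.] [0.7157 0.1522 0.0452]
scene 3946 lid slope angle rad 0.0006 cross 0.0003 z at front edge 0.1422
  bar [303.3 214. ] [ 0.626  -0.0149  0.1873]
top 3449 lid slope angle rad -0.0037 cross -0.0016 z at front edge 0.1425
  bar [352.1 234.9] [ 0.6238 -0.0156  0.1918]
  bar [261. 195.] [0.7151 0.1517 0.0488]
```

```bash
python3 -c "
import cv2,numpy as np
a=cv2.imread('pics/scene_b.png')[90:400,150:480];b=cv2.imread('pics/top_b.png')[100:410,200:530]
cv2.imwrite('pics/b2.png',np.hstack([a,b]))"
```

```text
(no output)
```

View pics/b2.png

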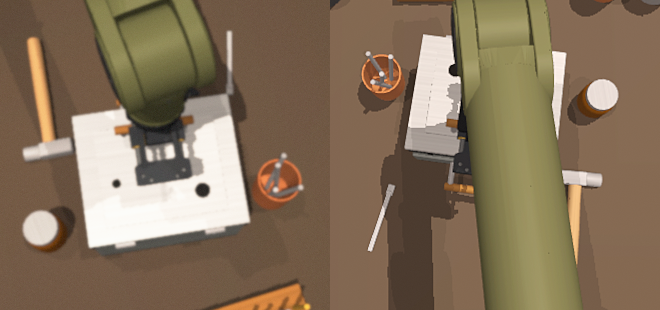

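The lid is at about 0.148 rad on both views after baseline correction, with its edge raised about 30 mm. I'll hold briefly, then check that it stays still, that the drawer is home and that the bystanders haven't moved.

```bash
python3 -m pendant '[{"rx":0,"ry":0,"rz":0,"tx":0,"ty":0,"tz":0,"jaw":5},{"rx":0,"ry":0,"rz":0,"tx":0,"ty":0,"tz":0,"jaw":5},{"rx":0,"ry":0,"rz":0,"tx":0,"ty":0,"tz":0,"jaw":5},{"rx":0,"ry":0,"rz":0,"tx":0,"ty":0,"tz":0,"jaw":5},{"rx":0,"ry":0,"rz":0,"tx":0,"ty":0,"tz":0,"jaw":5},{"rx":0,"ry":0,"rz":0,"tx":0,"ty":0,"tz":0,"jaw":5},{"rx":0,"ry":0,"rz":0,"tx":0,"ty":0,"tz":0,"jaw":5},{"rx":0,"ry":0,"rz":0,"tx":0,"ty":0,"tz":0,"jaw":5}]'
python3 lid.py d
python3 - <<'E'
from h import *
a=cv2.imread('pics/scene0.png').astype(int);b=cv2.imread('pics/scene_d.png').astype(int)
for nm,(x0,y0,x1,y1) in dict(hammer=(170,120,222,255),jar=(165,290,222,345),cup=(400,240,460,305),punch=(370,115,390,190)).items():
    print(nm,"mean diff scene",abs(a-b)[y0:y1,x0:x1].mean().round(1))
ux=np.array([.9912,-.1323]);uy=np.array([.1323,.9912]);C=np.array([.6248,-.0152])+.065*ux
from cell import env
c=env.read_camera("top")
for r in bars(c,(280,270,420,330)):
    p=pt(c,*r[0]);q=onz(c,*r[0],.07);d=q[:2]-C;print("pull?",r,p.round(4),"ux",(d@ux).round(4),"uy",(d@uy).round(4))
E
```

```text
time_s: 18.35
tool_pos: [0.6308, -0.0158, 0.1793]
tool_rot: [-171.8, -0.0, 82.5]
force: [5.5, 0.2, -7.7]
grip_width: 0.0126
t 18.35 pos [ 0.6308 -0.0158  0.1793] rot [-171.84   -0.     82.53] F [ 5.5  0.2 -7.7] w 0.0126 q [ 13.2  24.7 -18.5  79.9   6.   84.7 -12.7]
scene 3424 lid slope angle rad 0.148 cross 0.0002 z at front edge 0.1719
top 1052 lid slope angle rad 0.1458 cross -0.0003 z at front edge 0.1724
  bar [261. 195.] [0.7151 0.1518 0.0486]
hammer mean diff scene 6.5
jar mean diff scene 6.8
cup mean diff scene 5.6
punch mean diff scene 17.9
pull? ((328.5538635253906, 287.56927490234375), (30.01640510559082, 8.18629264831543), 7.125016689300537) [0.5412 0.0238 0.08  ] ux -0.1528 uy 0.0278
```

Run:
```python
import cv2,numpy as np
for n,b in (("scene",(360,100,400,195)),("top",(225,275,280,360))):
    for s in ("0","_d"):
        i=cv2.imread(f'pics/{n}{s}.png').astype(int);x0,y0,x1,y1=b;c=i[y0:y1,x0:x1]
        m=(c.max(2)-c.min(2)<30)&(c.min(2)>80)
        ys,xs=np.nonzero(m);print(n,s,m.sum(),xs.min()+x0,xs.max()+x0,ys.min()+y0,ys.max()+y0,xs.mean()+x0,ys.mean()+y0)
```

```text
scene 0 497 360 383 121 194 376.43460764587525 160.82494969818913
scene _d 554 360 382 121 194 375.5667870036101 166.76714801444044
top 0 390 238 279 282 351 251.7846153846154 314.75128205128203
top _d 374 238 264 284 351 251.0909090909091 315.596256684492
```

The punch hasn't moved (the difference was a shadow). All checks hold, so I'm handing in.

```bash
python3 -c "
from cell import env
env.sign_off()
print(env.get_obs()['time_s'])"
```

```text
the job is handed in; nothing more can be done
the job is handed in; nothing more can be done
```

I pushed the drawer home, broke the lid free and handed the job in at about 18.5 s with the gripper still holding the lid by its handle. The hand-in gave no verdict.

**Drawer:** It was about 55 mm out. I pushed on its face until the push rose to about 8 N and motion stopped. A last look put the pull 152.8 mm in front of the warmer's centre, against 153 mm when home.

**Lid:** I gripped the handle at a 55 N setting and lifted along the hinge arc. The highest pull I read was about 16 N while the pitch let go. The last checks gave 0.148 rad from the scene camera and 0.146 rad from the top camera, with the front edge raised about 30 mm. Readings taken 0.8 s apart showed no movement.

**Bystanders:** The hammer, jar and beaker look unchanged in the scene view. The punch's scene image changed more, because of a shadow, but its ends are where they were to within 2 pixels.

**What disagreed:**
- **Tool length:** The fingertips sit about 25 mm further back than the stated tool data says. Because of this, my first push passed over the pull bar and moved the drawer only 14 mm by its face. A second push passed over the face without touching it. I measured the offset with the wrist camera and corrected for it in the later moves.
- **Side force:** A steady force of about 6 N along x stayed on the wrist while gripping.

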